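# Stand the fallen candle pot up and fit it back between the others in the hall tray

## Task

The tall candle pot has been knocked out of its dark wooden tray and lies on its side on the hall console. Stand it up again and set it gently back in its place in the tray, between the two other pots, which have slid together and must be eased apart towards the ends of the tray, until all three pots stand upright and flat on the tray floor, snugly in a row. Do not knock over or lift out the other two pots, do not bang the tall pot against anything, and leave the vase, bowl and keys alone.

Things in the scene. Friction and masses are not known exactly. Their poses are not given: they have to be found in the camera images.
- pot_tall: the fallen pot: white dotted ceramic candle pot full of wax, solid, 80 mm tall, 58 mm across the foot widening evenly to 64 mm at the rim, 0.2 to 0.33 kg, centre of mass 41 mm above the foot. Origin at the centre of its underside; own z points from foot to rim. It starts lying on its side, axis level within 3 degrees, rim pointing roughly to the robot's left (+y), within about 0.5 rad
- pot_tall_rim (a point): centre of the fallen pot's rim, 80 mm from its origin along its own z; axes as the pot. Gripped across the pot within 20 mm of the rim with 20 N, the pot hardly turns or slips in the fingers
- tray: dark wooden tray on non-slip feet, does not move: 108 x 230 x 28 mm, long along its own y; walls and floor 8 mm thick, so inside 92 x 214 mm, 20 mm deep; low wire handles at the ends, up to 37 mm high. Origin at the centre of its underside (inner floor 8 mm above), z up. The row of wide pot, tall pot and middle pot fills 208 of the 214 mm inside length
- pot_wide: white dotted ceramic candle pot full of wax, a plain cylinder 78 mm across and 40 mm high, 0.22 kg, loose, standing in the tray 2 to 16 mm clear of one end wall or the other. It slides on the tray floor at a push of 1 to 2 N. Origin at the centre of its underside, z up
- pot_mid: white dotted ceramic candle pot full of wax, a plain cylinder 66 mm across and 54 mm high, 0.21 kg, loose, standing in the tray 8 to 22 mm clear of the other end wall; slides as easily. The free gap between it and the wide pot is 32 to 60 mm at the start, too narrow for the tall pot. Origin at the centre of its underside, z up
- vase: bystander: sage stoneware vase standing on the console beyond the work, 98 mm across, 155 mm tall. Origin under its centre
- bowl: bystander: small dark bowl, 82 mm across and 34 mm high, standing on the console beyond the work. Origin under its centre
- keys: bystander: two brass keys with a brown fob on a ring, lying on the console beyond the work, about 130 mm long and 8 mm high. Origin at the ring
- table: the oak console top, its surface at height 0; origin somewhere in the middle of it

How it is judged:
At the end, for the whole second after the job is handed in: All three candle pots stand upright (within 0.06 rad) and at rest, flat on the tray's inner floor (within 3.5 mm), the tall one within 20 mm of the tray's middle along and across it, so between the two others (angle between each of pot_tall, pot_wide, pot_mid's own z axis and vertical below 0.06 rad and z of each of pot_tall, pot_wide, pot_mid in the frame of tray below 0.0115 m and linear speed of each of pot_tall, pot_wide, pot_mid below 0.01 m/s and x of pot_tall in the frame of tray between -0.02 and 0.02 m and y of pot_tall in the frame of tray between -0.02 and 0.02 m and horizontal distance between each of pot_wide, pot_mid and tray below 0.09 m); the robot touches nothing.
It fails at once if the wide or the middle pot is tipped by more than 0.4 rad (angle between any of pot_wide, pot_mid's own z axis and vertical above 0.4 rad).
It fails at once if the wide or the middle pot is lifted out (more than 25 mm above the tray's floor) (z of any of pot_wide, pot_mid in the frame of tray above 0.033 m).
It fails at once if the tall pot is knocked or pressed against the console, the tray or another pot with more than 45 N (contact force between pot_tall and table above 45 N or contact force between pot_tall and tray above 45 N or contact force between pot_tall and pot_wide above 45 N or contact force between pot_tall and pot_mid above 45 N).
It fails at once if the vase, the bowl or the keys are moved more than 20 mm (distance of any of vase, bowl, keys from where it was at the start of the episode above 0.02 m).
It also fails if it takes over 72 s, if anything falls off the work surface, if the arm or the gripper's body presses on something with over 40 N, if the wrist force passes 120 N, or if a joint passes its speed limit or range.

## Robot

A 6-joint arm with a two-finger parallel gripper is mounted at the origin on the work surface. World frame = base frame: x ahead of the robot, y to its left, z up, the work surface at z = 0. Lengths are in m, angles in rad, forces in N, time in s.
With the tool pointing down it reaches from about 0.275 to 0.75 m from the base axis. Payload 10.2 kg.
Tool frame: the origin (TCP) lies at the very end of the fingers, on their centre line; the grasp point (between the pads) lies tcp_to_grasp behind it (tcp_to_grasp is the distance from the TCP to the grasp point, in m); z points along the fingers, y is the line along which they close (so a half turn about z gives the same grasp; the last joint's range is limited). The gripper opens to 88 mm and grips with 3 to 60 N. Pads are 18 mm wide; open, the fingers measure 123 mm over their backs; the gripper's body (75 mm by 187 mm) begins 45 mm behind the grasp point.
Start: joints at [0.97, 0.313, 1.498, -0, 1.331, -0.223], TCP at [0.194, 0.488, 0.239] pointing down, gripper open.
Joint ranges: [-2.94, 2.94], [-0.97, 2.17], [0.19, 2.56], [-1.23, 4.37], [0.02, 3.11], [-2.88, 2.88]. Speed limits (rad/s): [2.39, 2.39, 3.01, 3.14, 3.14, 3.14].

## Interface

Orientations are given as a unit quaternion [x, y, z, w].
In Python, from cell import get_state, camera, camera_info, finish_job, spot_in, trace, tip_of, tcp_to_grasp gives the robot as it stands. The module is installed in compiled form; this text tells all that it offers.
- The arm moves only by the tool send_rows, never from a script. Its argument "motion" is a list of rows, each a list of 4 numbers: the shift along the tool's x, y, z in m, then the turn about the tool's z in rad. In form: [[dx, dy, dz, yaw], ...]. A call has 1 to 20 rows; each row is the pose to reach, as a shift and turn from the pose commanded when the call began, along the tool's axes at that moment; what a row does not reach only later rows make up. A row lasts 1/10 s, in which the tool goes at most 50 mm and 8.59 degrees, less where a joint would pass 70% of its speed; a pose out of reach is approached as far as the arm can. A call with a gripper value outside its range is refused whole. "gripper" is the finger opening in m, from 0 to 0.0881, set as the call begins (left out, the last holds). The fingers move at their own pace and stop on an object; "squeeze" is the grip in N (left out, the last holds). Time passes only in rows, so rows that repeat a pose let the fingers close. It gives the time, the measured TCP pose, the force, the opening and the grip force at its end, in the units of the state.
- get_state(): the state, without advancing time (a new reading comes with each control period).
- camera(name): name is "scene" or "side" or "wrist"; returns the picture (420x560x3 uint8, blue, green, red); there is no depth.
- camera_info(name): a dict with "camera_matrix" (3x3 intrinsics, pixels), "camera_from_world" (4x4, takes a point from world to camera coordinates); the wrist camera has in their place "mount" (4x4, takes a point from camera to tool coordinates, whose origin is the TCP and whose axes are the flange's). Camera axes: x right, y down, z forward; pixel columns grow to the right and rows downward; lengths in m; the calibration is good to about 2 mm. A picture is of the moment at which its call begins: read the wrist's pose just before it. camera_info takes no time and is no camera call.
- finish_job(): hands the job in; it is judged then, once.
Trained networks look in the newest picture that a camera, given by its name, has taken for a name from the list of things; names that differ only in an ending like _2 or _b are one class to them, and where a whole thing is asked for, a point or a joint stands for the part that bears it (a point fixed in the world has none). Each returns a list of dicts, best first, with "confidence" (0 to 1); they miss things now and then, are a little off and sometimes report something else, mostly with a low value. They report only what shows in the picture. A call takes as long as a camera call.
- spot_in(camera, target): "position" ([x, y, z] in m, in the coordinates of the camera as it stood for that picture, good to about 4 mm: the middle of the surface that is visible of it).
- trace(camera, target): "mask" (420x560 bool, what is visible of it).
- tip_of(camera, target): "position" ([x, y, z] in m, in the coordinates of the camera as it stood for that picture, good to about 4 mm: a listed point, or the origin of a listed thing).
The state is a dict: "time": time; "qpos": joint angles; "dq": joint speeds; "joint_efforts": joint torques, N m; "eef_pos": TCP position; "tool_rot": TCP orientation; "wrist_force": force on the tool from outside, world axes, zero at the start; "wrist_torque": the same for the moment, N m; "opening": opening from 0.0 (shut) to 1.0 (fully open); "finger_force": force on a finger pad.
Only numpy, scipy, OpenCV 4.12 (cv2) and the standard library are available. Lean on these libraries where they do the work, as an engineer would, in place of code of your own. Each camera call takes 0.05 s, during which the arm holds its last target. There are 200 camera calls.

## Working session

There is one attempt and no reset: what is moved stays moved. The work goes in short steps, Python scripts to look and compute and a tool call to move; the robot and the scene stay as the last step left them, time stands still between calls to the robot, and variables do not carry over. Pictures are saved under pics/ and viewed, at most 10 in all, crops included, and the job is handed in when it is done.

Besides the shell and the picture viewer there is one more tool, called after "Emit:" by a JSON object that holds its "fn" and its "kwargs", one argument or row to a line. send_rows: Moves the arm, as the interface text tells. Its arguments: {"type":"object","properties":{"motion":{"type":"array"},"gripper":{"type":"number"},"squeeze":{"type":"number"}},"required":["motion"]}

```bash
mkdir -p pics; cat > h.py <<'E'
import numpy as np, cv2
from cell import *
from scipy.spatial.transform import Rotation as R
def pose():
    s=get_state(); T=np.eye(4); T[:3,:3]=R.from_quat(s['tool_rot']).as_matrix(); T[:3,3]=s['eef_pos']; return T
def cam(name):
    T=pose(); im=camera(name); i=camera_info(name)
    C=T@np.array(i['mount']) if name=='wrist' else np.linalg.inv(np.array(i['camera_from_world']))
    return im,C,np.array(i['camera_matrix'])
def toW(C,p): return (C@np.append(p,1))[:3]
def proj(C,K,p):
    q=K@(np.linalg.inv(C)@np.append(p,1))[:3]; return q[:2]/q[2]
def plane(C,K,uv,z):
    d=C[:3,:3]@np.linalg.inv(K)@np.array([uv[0],uv[1],1.]); o=C[:3,3]; return o+d*(z-o[2])/d[2]
def look(name,targets,f=None):
    im,C,K=cam(name)
    if f: cv2.imwrite(f,im)
    for t in targets:
        for k,fn in (('spot',spot_in),('tip',tip_of)):
            try:
                for r in fn(name,t)[:2]:
                    w=toW(C,r['position']); print(name,t,k,round(r['confidence'],2),w.round(4),proj(C,K,w).round())
            except Exception as e: print(t,k,e)
    return im,C,K
E
python3 - <<'E'
from h import *
np.set_printoptions(suppress=True)
s=get_state();print(s, tcp_to_grasp if not callable(tcp_to_grasp) else tcp_to_grasp())
ims=[]
for n in ('scene','side','wrist'):
    im,C,K=look(n,['pot_tall','pot_tall_rim','tray','pot_wide','pot_mid']); ims.append(im); print(C.round(3),K[0,0])
cv2.imwrite('pics/a.png',cv2.resize(np.vstack([np.hstack(ims[:2]),np.hstack([ims[2],ims[2]*0])]),(800,600)))
E
```

```text
{'time': 0.0, 'qpos': array([ 0.96957511,  0.31343797,  1.49843212,  0.00000675,  1.33097164,
       -0.2233811 ]), 'dq': array([-0.00003349,  0.00090213, -0.00197892,  0.00057431, -0.0013515 ,
       -0.00034497]), 'joint_efforts': array([ -0.00048862, -40.21981359, -25.2273488 ,   0.06941793,
         0.03517095,  -0.00009196]), 'eef_pos': array([0.19354166, 0.48776609, 0.23816908]), 'tool_rot': array([ 0.18779903,  0.98220728, -0.00057089, -0.00025327]), 'wrist_force': array([-1.22035189, -0.50589784, -0.21791292]), 'wrist_torque': array([-0.05826789,  0.0106549 ,  0.00946292]), 'finger_force': 0.0, 'opening': 0.9994046249070186} 0.0187
scene pot_tall spot 0.59 [ 0.5034 -0.1566  0.0472] [235. 169.]
scene pot_tall tip 0.98 [ 0.4975 -0.2019  0.0317] [221. 169.]
scene pot_tall_rim spot 0.83 [ 0.5082 -0.1548  0.0464] [235. 170.]
scene pot_tall_rim tip 0.97 [ 0.4718 -0.1304  0.0331] [251. 170.]
scene tray spot 0.65 [0.5102 0.2043 0.0198] [377. 218.]
scene tray tip 0.68 [0.4725 0.2035 0.0035] [379. 214.]
scene pot_wide spot 0.85 [0.4899 0.2667 0.0434] [409. 212.]
scene pot_wide tip 0.61
[... 834 characters left out ...]
55.]
side pot_mid spot 0.92 [0.48   0.1661 0.0618] [329. 297.]
side pot_mid spot 0.3 [0.7951 0.0344 0.0904] [200. 185.]
side pot_mid tip 0.85 [0.4831 0.1519 0.0062] [326. 307.]
side pot_mid tip 0.4 [ 0.7725  0.1673 -0.0051] [182. 266.]
[[-0.927 -0.277  0.253  0.432]
 [-0.375  0.663 -0.648  0.519]
 [ 0.011 -0.695 -0.718  0.619]
 [ 0.     0.     0.     1.   ]] 389.3177290953723
wrist pot_tall spot 0.31 [ 0.1767  0.4711 -0.0034] [260. 169.]
wrist tray spot 0.95 [0.4203 0.281  0.0122] [198. 394.]
wrist pot_wide spot 0.95 [0.4351 0.2831 0.0199] [203. 406.]
[[ 0.37   0.887  0.276  0.122]
 [ 0.929 -0.353 -0.111  0.517]
 [-0.001  0.298 -0.955  0.385]
 [ 0.     0.     0.     1.   ]] 350.7935721978203
```

View pics/a.png

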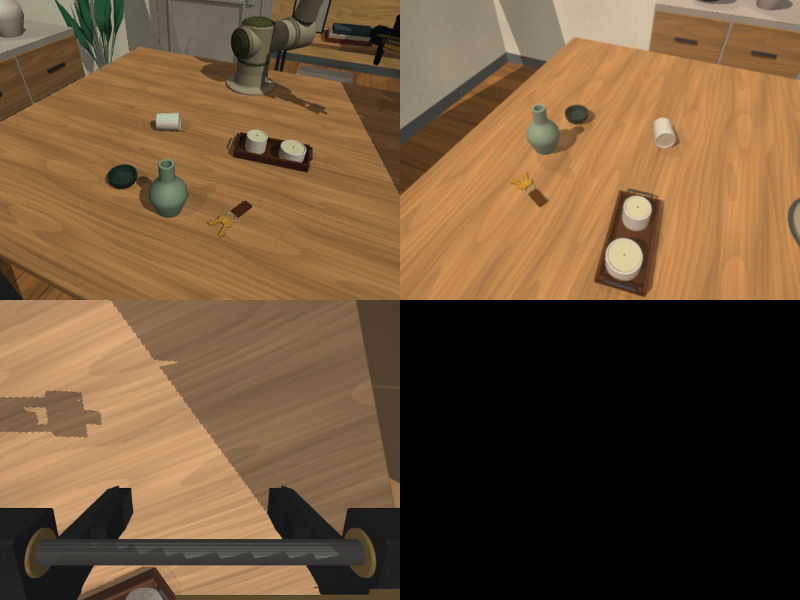

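The fallen pot lies at about (168,122) in the scene view (upper left tile), clear of the bowl at (122,176). The tray is at (270,150), with mid on its left and wide on its right. I'll go over the tray for a close look.

Emit:
{"fn": "send_rows", "kwargs": {
  "motion": [
    [-0.02,-0.01,0,0.08],
    [-0.06,-0.02,0,0.2],
    [-0.1,-0.035,0,0.34],
    [-0.14,-0.05,0,0.48],
    [-0.18,-0.065,0,0.62],
    [-0.22,-0.08,0,0.76],
    [-0.26,-0.095,0,0.9],
    [-0.3,-0.11,0,1.04],
    [-0.33,-0.12,0,1.15],
    [-0.353,-0.127,0,1.19],
    [-0.353,-0.127,0,1.19],
    [-0.353,-0.127,0,1.19],
    [-0.353,-0.127,0,1.19]
  ],
  "gripper": 0.0
}}

```text
time: 2.95
eef_pos: [0.4742, 0.2404, 0.2388]
tool_rot: [0.705, 0.709, -0.0, -0.0]
wrist_force: [-0.3, -0.5, 0.5]
opening: 0.007
finger_force: 0.0
```

```bash
python3 - <<'E'
from h import *
np.set_printoptions(suppress=True)
print(pose().round(4))
im,C,K=look('wrist',['tray','pot_wide','pot_mid'],'pics/b.png')
def top(n,C,K,z):
    # fit top ellipse not needed: back-project mask outline at top height
    r=trace(n[0],n[1]); m=max(r,key=lambda d:d['confidence'])['mask'].astype(np.uint8)
    c=max(cv2.findContours(m,0,2)[0],key=cv2.contourArea)[:,0,:]
    P=np.array([plane(C,K,p,z)[:2] for p in c]); return P
for t,z in (('pot_wide',.048),('pot_mid',.062),('tray',.028)):
    P=top(('wrist',t),C,K,z)
    print(t,'min',P.min(0).round(4),'max',P.max(0).round(4), cv2.minAreaRect(P.astype(np.float32)*1000))
E
```

```text
[[-0.0046  1.     -0.0002  0.4742]
 [ 1.      0.0046  0.0002  0.2404]
 [ 0.0002 -0.0002 -1.      0.2388]
 [ 0.      0.      0.      1.    ]]
wrist tray spot 0.96 [0.4672 0.2196 0.0053] [274. 198.]
wrist tray tip 0.87 [ 0.4752  0.2052 -0.0023] [281. 208.]
wrist pot_wide spot 0.87 [0.471  0.2707 0.0454] [277. 157.]
wrist pot_wide tip 0.82 [0.4715 0.267  0.0049] [278. 155.]
wrist pot_mid spot 0.85 [0.4783 0.1807 0.0532] [284. 247.]
wrist pot_mid tip 0.62 [0.4797 0.1514 0.0087] [284. 255.]
pot_wide min [0.4327 0.2273] max [0.5098 0.3061] ((472.1373596191406, 266.1804504394531), (78.3755111694336, 76.77830505371094), 64.52438354492188)Traceback (most recent call last):
  File "<stdin>", line 11, in <module>
  File "<stdin>", line 7, in top
ValueError: max() iterable argument is empty
```

View pics/b.png

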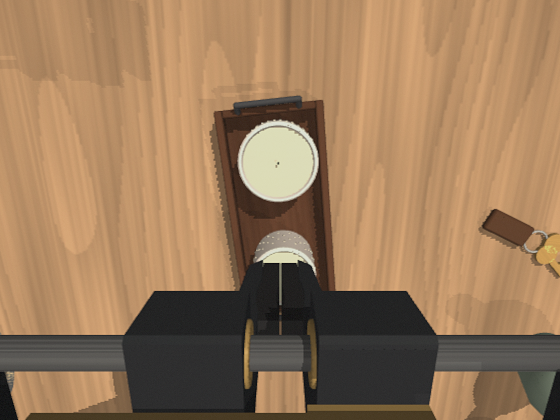

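The wrist view shows the tray's far corners at about (215,111) and (323,101), so it is turned slightly. The wide pot's top is centred at (278,161), and the mid pot is half hidden behind the fingers at (284,255).

```bash
python3 - <<'E'
from h import *
np.set_printoptions(suppress=True)
_,C,K=cam('wrist')
a,b=plane(C,K,(215,111),.028),plane(C,K,(323,101),.028)
print(a,b,np.linalg.norm(a-b), (a+b)/2); d=(b-a)[:2]; print('yaw',np.arctan2(d[1],d[0]))
for p in ((330,285),(238,290)): print(plane(C,K,p,.028))
# masks fixed cameras: fit tray outline & pots by backprojecting
for n in ('scene','side'):
    _,C,K=cam(n)
    for t,z in (('pot_wide',.048),('pot_mid',.062),('tray',.028)):
        r=trace(n,t)
        if not r: continue
        m=r[0]['mask'].astype(np.uint8); c=max(cv2.findContours(m,0,2)[0],key=cv2.contourArea)[:,0,:]
        P=np.array([plane(C,K,p,z)[:2] for p in c],np.float32)*1000
        print(n,t,r[0]['confidence'],cv2.minAreaRect(P))
    for p in((.472,.266,.048),(.479,.151,.062)): print(proj(C,K,np.array(p)))
E
```

```text
[0.41118094 0.31212558 0.028     ] [0.51625234 0.32167574 0.028     ] 0.10550452204812308 [0.46371664 0.31690066 0.028     ]
yaw 0.09064305404480494
[0.5320208 0.1226608 0.028    ]
[0.42713937 0.1159955  0.028     ]
scene pot_wide 0.79 ((490.5043029785156, 266.4854736328125), (110.71630096435547, 78.11856079101562), 3.8491313457489014)
scene pot_mid 0.92 ((509.41705322265625, 156.52633666992188), (124.03623962402344, 65.32598114013672), 10.355473518371582)
scene tray 0.73 ((492.61944580078125, 207.5230712890625), (139.7156524658203, 242.93296813964844), 6.061422348022461)
[410.53474013 205.67335478]
[359.78723854 189.33664573]
side pot_wide 0.82 ((470.83782958984375, 272.00146484375), (76.8489761352539, 89.11610412597656), 15.014388084411621)
side pot_mid 0.84 ((475.38568115234375, 166.23074340820312), (65.89407348632812, 90.82705688476562), 13.282209396362305)
side tray 0.81 ((474.2142028808594, 203.51145935058594), (109.45133972167969, 251.7081756591797), 6.055326461791992)
[313.65113397 357.06067605]
[332.21112913 289.59853305]
```

Emit:
{"fn": "send_rows", "kwargs": {
  "motion": [
    [-0.012,0,0.02,-0.03],
    [-0.024,-0.001,0.05,-0.06],
    [-0.035,-0.001,0.08,-0.086],
    [-0.035,-0.001,0.11,-0.086],
    [-0.035,-0.001,0.14,-0.086],
    [-0.035,-0.001,0.165,-0.086],
    [-0.035,-0.001,0.19,-0.086],
    [-0.035,-0.001,0.205,-0.086],
    [-0.035,-0.001,0.213,-0.086],
    [-0.035,-0.001,0.215,-0.086],
    [-0.035,-0.001,0.215,-0.086],
    [-0.035,-0.001,0.215,-0.086]
  ]
}}

```text
time: 5.05
eef_pos: [0.4745, 0.2048, 0.0245]
tool_rot: [0.675, 0.738, 0.001, 0.0]
wrist_force: [0.5, -0.1, 0.1]
opening: 0.008
finger_force: 0.0
```

Emit:
{"fn": "send_rows", "kwargs": {
  "motion": [
    [-0.004,0,0,0],
    [-0.008,0,0,0],
    [-0.012,0,0,0],
    [-0.016,0,0,0],
    [-0.02,0,0,0],
    [-0.023,0,0,0],
    [-0.026,0,0,0],
    [-0.029,0,0,0],
    [-0.031,0,0,0],
    [-0.032,0,0,0],
    [-0.032,0,0,0]
  ]
}}

```text
time: 6.15
eef_pos: [0.4769, 0.1727, 0.0237]
tool_rot: [0.675, 0.738, -0.0, 0.0]
wrist_force: [0.0, 0.4, -0.3]
opening: 0.006
finger_force: 0.4
```

Emit:
{"fn": "send_rows", "kwargs": {
  "motion": [
    [-0.001,0,0,0],
    [-0.0015,0,0,0],
    [-0.002,0,0,0],
    [-0.002,0,0,0]
  ]
}}

```text
time: 6.55
eef_pos: [0.4769, 0.1721, 0.0238]
tool_rot: [0.675, 0.738, 0.001, -0.001]
wrist_force: [0.4, 11.4, 2.6]
opening: 0.004
finger_force: 5.7
```

Emit:
{"fn": "send_rows", "kwargs": {
  "motion": [
    [0.005,0,0,0],
    [0.015,0,0,0],
    [0.025,0,0,0],
    [0.035,0,0,0],
    [0.04,0,0,0],
    [0.044,0,0,0],
    [0.047,0,0,0],
    [0.05,0,0,0],
    [0.052,0,0,0],
    [0.053,0,0,0],
    [0.053,0,0,0]
  ]
}}

```text
time: 7.65
eef_pos: [0.4725, 0.2231, 0.0237]
tool_rot: [0.675, 0.738, -0.0, 0.0]
wrist_force: [1.1, -4.9, -0.0]
opening: 0.003
finger_force: 2.3
```

Emit:
{"fn": "send_rows", "kwargs": {
  "motion": [
    [-0.008,0,0,0],
    [-0.015,0,-0.03,0],
    [-0.015,0,-0.07,0],
    [-0.02,0,-0.12,0],
    [-0.05,0,-0.16,0],
    [-0.09,0,-0.19,0],
    [-0.13,0,-0.2,-0.05],
    [-0.17,-0.01,-0.2,-0.1],
    [-0.21,-0.01,-0.2,-0.15],
    [-0.25,-0.01,-0.2,-0.2],
    [-0.29,-0.01,-0.2,-0.25],
    [-0.33,-0.01,-0.2,-0.3],
    [-0.37,-0.01,-0.2,-0.3],
    [-0.4,-0.01,-0.2,-0.3],
    [-0.42,-0.01,-0.2,-0.3],
    [-0.426,-0.01,-0.2,-0.3],
    [-0.426,-0.01,-0.2,-0.3],
    [-0.426,-0.01,-0.2,-0.3]
  ],
  "gripper": 0.088
}}

```text
time: 9.45
eef_pos: [0.5002, -0.2007, 0.2238]
tool_rot: [0.557, 0.831, 0.0, -0.0]
wrist_force: [0.0, -0.1, -0.2]
opening: 0.997
finger_force: 0.0
```

```bash
python3 - <<'E'
from h import *
np.set_printoptions(suppress=True)
print(pose().round(4))
im,C,K=look('wrist',['pot_tall','pot_tall_rim'],'pics/c.png')
r=trace('wrist','pot_tall')
if r:
    m=r[0]['mask'].astype(np.uint8); c=max(cv2.findContours(m,0,2)[0],key=cv2.contourArea)[:,0,:]
    P=np.array([plane(C,K,p,.031)[:2] for p in c],np.float32)*1000; print(r[0]['confidence'],cv2.minAreaRect(P)); print(cv2.boxPoints(cv2.minAreaRect(P)))
for n in('scene','side'): look(n,['pot_tall','pot_tall_rim','vase','bowl'])
E
```

```text
[[-0.3798  0.9251 -0.      0.5002]
 [ 0.9251  0.3798  0.0004 -0.2007]
 [ 0.0004  0.0001 -1.      0.2238]
 [ 0.      0.      0.      1.    ]]
wrist pot_tall spot 0.76 [ 0.4834 -0.1656  0.0535] [277. 151.]
wrist pot_tall tip 0.64 [ 0.5005 -0.2059  0.0284] [278. 192.]
wrist pot_tall_rim spot 0.78 [ 0.4855 -0.1652  0.0595] [280. 152.]
wrist pot_tall_rim tip 0.67 [ 0.4715 -0.1315  0.0316] [280. 109.]
wrist pot_tall_rim tip 0.27 [ 0.4991 -0.2057  0.0281] [277. 191.]
0.62 ((485.4837951660156, -170.16412353515625), (64.19807434082031, 88.61526489257812), 21.403928756713867)
[[ 439.42896  -140.6266  ]
 [ 471.76825  -223.13014 ]
 [ 531.53864  -199.70164 ]
 [ 499.19934  -117.198105]]
scene pot_tall spot 0.83 [ 0.5028 -0.1571  0.0468] [235. 169.]
scene pot_tall tip 0.92 [ 0.498  -0.2023  0.0323] [221. 169.]
scene pot_tall_rim spot 0.64 [ 0.5073 -0.1565  0.0457] [234. 170.]
scene pot_tall_rim tip 0.61 [ 0.4711 -0.1264  0.0365] [252. 169.]
scene vase spot 0.75 [0.8304 0.0208 0.0838] [233. 269.]
scene vase tip 0.82 [ 0.8141  0.0052 -0.0019] [233. 292.]
scene vase tip 0.72 [ 0.781  -0.1522  0.0031] [173. 254.]
scene bowl spot 0.77 [ 0.7741 -0.1562  0.02  ] [172. 245.]
scene bowl tip 0.6 [ 0.7795 -0.152  -0.0003] [173. 255.]
side pot_tall spot 0.82 [ 0.484  -0.1386  0.0514] [368. 186.]
side pot_tall tip 0.87 [ 0.5002 -0.2055  0.0305] [366. 173.]
side pot_tall_rim spot 0.6 [ 0.4805 -0.1352  0.0479] [369. 189.]
side pot_tall_rim tip 0.81 [ 0.467  -0.1258  0.0294] [372. 199.]
side vase spot 0.74 [0.797  0.0313 0.0871] [200. 185.]
side vase tip 0.92 [ 0.8131  0.0113 -0.0019] [204. 207.]
side vase tip 0.54 [ 0.7841 -0.1526  0.0025] [247. 166.]
side bowl spot 0.77 [ 0.7861 -0.1629  0.0223] [247. 157.]
side bowl tip 0.92 [ 0.7843 -0.1516  0.0011] [246. 166.]
```

View pics/c.png

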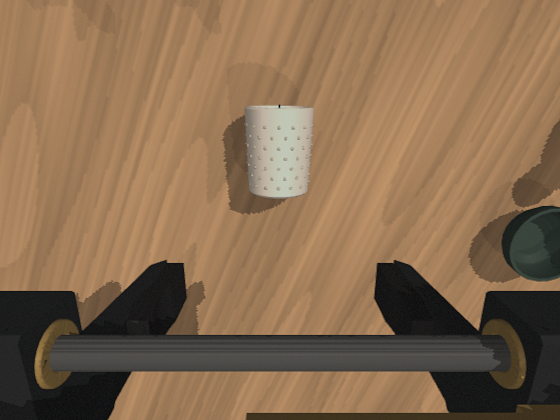

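The pot lies aligned with the tool: its rim edge is at about (279,106) and its foot at (278,194), midway between the fingers. Going down to straddle it near the rim.

Emit:
{"fn": "send_rows", "kwargs": {
  "motion": [
    [0.02,0,0,0],
    [0.045,0,0.02,0],
    [0.062,0,0.05,0],
    [0.066,0,0.09,0],
    [0.066,0,0.13,0],
    [0.066,0,0.16,0],
    [0.066,0,0.185,0],
    [0.066,0,0.202,0],
    [0.066,0,0.21,0],
    [0.066,0,0.212,0],
    [0.066,0,0.212,0]
  ]
}}

```text
time: 11.75
eef_pos: [0.4755, -0.1407, 0.0122]
tool_rot: [0.557, 0.83, 0.0, 0.0]
wrist_force: [0.0, 0.1, 0.7]
opening: 0.997
finger_force: 0.0
```

Emit:
{"fn": "send_rows", "kwargs": {
  "motion": [
    [0,0,0,0],
    [0,0,0,0],
    [0,0,0,0],
    [0,0,0,0],
    [0,0,0,0],
    [0,0,0,0],
    [0,0,0,0],
    [0,0,0,0]
  ],
  "gripper": 0.05,
  "squeeze": 6
}}

```text
time: 12.55
eef_pos: [0.4753, -0.1406, 0.012]
tool_rot: [0.557, 0.83, -0.0, 0.0]
wrist_force: [-1.7, -0.1, 5.9]
opening: 0.71
finger_force: 6.0
```

Emit:
{"fn": "send_rows", "kwargs": {
  "motion": [
    [-0.003,0,-0.006,0],
    [-0.006,0,-0.011,0],
    [-0.01,0,-0.016,0],
    [-0.015,0,-0.021,0],
    [-0.02,0,-0.025,0],
    [-0.025,0,-0.029,0],
    [-0.03,0,-0.0325,0],
    [-0.036,0,-0.0355,0],
    [-0.036,0,-0.0355,0]
  ]
}}

```text
time: 13.45
eef_pos: [0.4892, -0.1745, 0.0478]
tool_rot: [0.557, 0.83, -0.0, 0.0]
wrist_force: [-2.1, 3.4, 3.2]
opening: 0.705
finger_force: 5.9
```

```bash
python3 - <<'E'
from h import *
np.set_printoptions(suppress=True)
ims=[]
for n in('scene','side'):
    im,C,K=look(n,['pot_tall','pot_tall_rim']); u,v=proj(C,K,np.array([.485,-.16,.04])).astype(int); ims.append(cv2.resize(im[v-70:v+70,u-70:u+70],(400,400),interpolation=2))
cv2.imwrite('pics/d.png',np.hstack(ims)); s=get_state(); print(s['wrist_force'],s['finger_force'],s['opening'])
E
```

```text
scene pot_tall spot 0.63 [ 0.5202 -0.1935  0.0496] [219. 168.]
scene pot_tall tip 0.97 [ 0.5073 -0.2231  0.0231] [212. 171.]
scene pot_tall tip 0.2 [0.4797 0.1295 0.0107] [348. 205.]
scene pot_tall_rim spot 0.59 [ 0.5283 -0.1944  0.0512] [217. 169.]
scene pot_tall_rim spot 0.43 [0.8345 0.0197 0.086 ] [232. 269.]
scene pot_tall_rim tip 0.91 [ 0.4893 -0.1624  0.0734] [235. 156.]
side pot_tall spot 0.58 [ 0.4854 -0.1691  0.0714] [372. 170.]
side pot_tall_rim spot 0.67 [ 0.4834 -0.1631  0.0678] [372. 173.]
[-0.56388302  2.12157719  2.82839502] 5.927030172475725 0.7103556925145368
```

View pics/d.png

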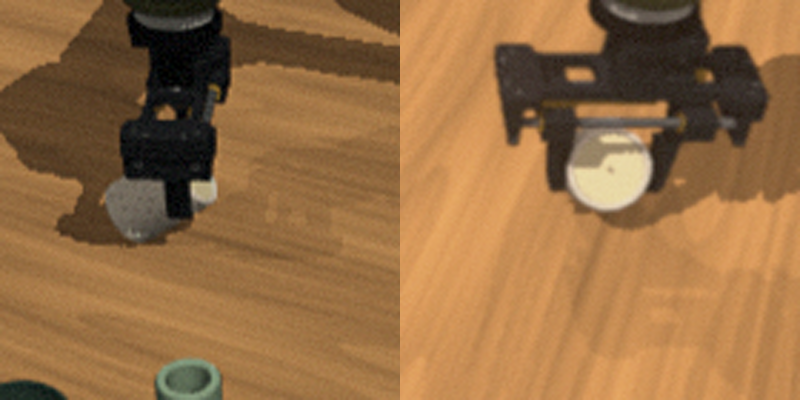

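Pot is elevated about 38–40° with its foot edge on the table (left crop, foot at (140,240); rim end at (205,190)). Continuing the arc.

Emit:
{"fn": "send_rows", "kwargs": {
  "motion": [
    [-0.005,0,-0.002,0],
    [-0.01,0,-0.004,0],
    [-0.016,0,-0.0055,0],
    [-0.021,0,-0.0065,0],
    [-0.026,0,-0.007,0],
    [-0.031,0,-0.007,0],
    [-0.036,0,-0.007,0],
    [-0.041,0,-0.0065,0],
    [-0.045,0,-0.006,0],
    [-0.049,0,-0.005,0],
    [-0.053,0,-0.0035,0],
    [-0.057,0,-0.002,0],
    [-0.06,0,-0.001,0],
    [-0.06,0,-0.001,0],
    [-0.06,0,-0.001,0]
  ]
}}

```text
time: 15.45
eef_pos: [0.5122, -0.2307, 0.049]
tool_rot: [0.557, 0.83, -0.001, 0.001]
wrist_force: [-0.8, -3.5, 6.2]
opening: 0.701
finger_force: 5.9
```

```bash
python3 - <<'E'
from h import *
np.set_printoptions(suppress=True)
ims=[]
for n in('scene','side'):
    im,C,K=look(n,['pot_tall','pot_tall_rim']); u,v=proj(C,K,np.array([.505,-.23,.04])).astype(int); ims.append(cv2.resize(im[v-70:v+70,u-70:u+70],(400,400),interpolation=2))
cv2.imwrite('pics/e.png',np.hstack(ims)); s=get_state(); print(s['wrist_force'],s['finger_force'],s['opening'])
E
```

```text
scene pot_tall spot 0.92 [ 0.5303 -0.2082  0.0358] [212. 173.]
scene pot_tall tip 0.95 [ 0.5103 -0.2356  0.0039] [208. 177.]
scene pot_tall_rim spot 0.58 [ 0.5347 -0.2118  0.0401] [210. 172.]
scene pot_tall_rim spot 0.38 [0.7161 0.0656 0.0007] [283. 266.]
scene pot_tall_rim tip 0.65 [ 0.5162 -0.2277  0.0818] [206. 153.]
side pot_tall spot 0.91 [ 0.5119 -0.2097  0.0665] [364. 159.]
side pot_tall_rim spot 0.63 [ 0.509  -0.2102  0.0668] [365. 159.]
side pot_tall_rim spot 0.34 [ 0.5998  0.086  -0.0022] [279. 261.]
side pot_tall_rim tip 0.95 [ 0.5102 -0.2266  0.079 ] [367. 150.]
[-1.33487199 -4.25723166  6.39833973] 5.904818142007571 0.6991552429267678
```

View pics/e.png

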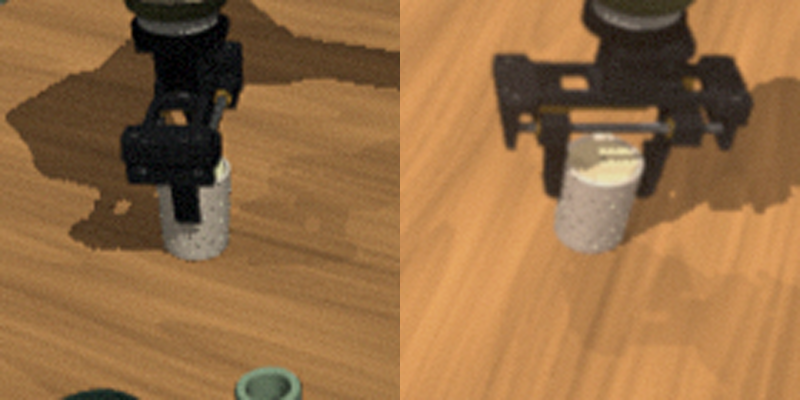

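Almost upright, leaning back by about 5° (tops near (215,165) left and (605,160) right). I'll nudge it a little further.

Emit:
{"fn": "send_rows", "kwargs": {
  "motion": [
    [-0.002,0,0,0],
    [-0.004,0,0,0],
    [-0.006,0,0,0],
    [-0.008,0,0,0],
    [-0.008,0,0,0]
  ],
  "squeeze": 4
}}

```text
time: 16.45
eef_pos: [0.5146, -0.2367, 0.0481]
tool_rot: [0.557, 0.83, 0.0, -0.0]
wrist_force: [-1.7, 1.0, 3.3]
opening: 0.707
finger_force: 3.9
```

```bash
python3 - <<'E'
from h import *
np.set_printoptions(suppress=True)
for n in('scene','side'):
    im,C,K=look(n,['pot_tall','pot_tall_rim'])
s=get_state(); print(s['wrist_force'],s['finger_force'],s['opening'],s['eef_pos'])
E
```

```text
scene pot_tall spot 0.97 [ 0.5326 -0.2118  0.0397] [210. 172.]
scene pot_tall tip 0.82 [ 0.5123 -0.2328  0.0031] [208. 178.]
scene pot_tall_rim spot 0.86 [ 0.5397 -0.2135  0.0354] [208. 175.]
scene pot_tall_rim tip 0.71 [ 0.5193 -0.2396  0.0844] [201. 151.]
side pot_tall spot 0.91 [ 0.5143 -0.2142  0.0625] [363. 159.]
side pot_tall spot 0.75 [0.4782 0.1454 0.062 ] [334. 287.]
side pot_tall tip 0.86 [ 0.5127 -0.2362  0.0029] [362. 173.]
side pot_tall_rim spot 0.57 [ 0.5096 -0.2109  0.0631] [365. 160.]
side pot_tall_rim tip 0.76 [ 0.5128 -0.2352  0.0791] [367. 148.]
[-2.01230381  1.11397067  2.40575769] 3.9505755188110925 0.7022309502893247 [ 0.5146178  -0.23667314  0.04815436]
```

Emit:
{"fn": "send_rows", "kwargs": {
  "motion": [
    [0,0,0,0],
    [0,0,0,0],
    [0,0,0,0],
    [0,0,0,0],
    [0,0,0,0],
    [0,0,0,0]
  ],
  "gripper": 0.075
}}

```text
time: 17.55
eef_pos: [0.5147, -0.2367, 0.0482]
tool_rot: [0.557, 0.83, -0.0, 0.0]
wrist_force: [0.0, 0.2, 0.6]
opening: 0.855
finger_force: 0.0
```

```bash
python3 - <<'E'
from h import *
np.set_printoptions(suppress=True)
for n in('scene','side'):
    im,C,K=look(n,['pot_tall','pot_tall_rim'])
    r=trace(n,'pot_tall')
    ref=[proj(C,K,np.array([.5125,-.235,z])) for z in(0,.08)]
    if r: m=r[0]['mask']; ys,xs=np.nonzero(m); print(r[0]['confidence'],[ (y,xs[ys==y].min(),xs[ys==y].max()) for y in range(ys.min(),ys.max(),4)],ref)
s=get_state(); print(s['wrist_force'],s['opening'])
E
```

```text
scene pot_tall spot 0.89 [ 0.5292 -0.2079  0.0366] [212. 173.]
scene pot_tall spot 0.22 [0.4893 0.2738 0.0455] [413. 212.]
scene pot_tall tip 0.78 [ 0.5128 -0.2321  0.0031] [209. 178.]
scene pot_tall_rim spot 0.92 [ 0.5372 -0.2116  0.0368] [209. 174.]
scene pot_tall_rim tip 0.77 [ 0.5148 -0.2323  0.0853] [205. 151.]
0.74 [(150, np.int64(214), np.int64(216)), (154, np.int64(212), np.int64(217)), (158, np.int64(211), np.int64(218)), (162, np.int64(193), np.int64(218)), (166, np.int64(194), np.int64(218)), (170, np.int64(195), np.int64(218)), (174, np.int64(195), np.int64(218)), (178, np.int64(196), np.int64(218)), (182, np.int64(198), np.int64(217))] [array([207.68227771, 178.88767633]), array([204.75391334, 151.98171817])]
side pot_tall spot 0.72 [ 0.5119 -0.2128  0.0655] [364. 158.]
side pot_tall tip 0.88 [ 0.5147 -0.2336  0.0011] [361. 174.]
side pot_tall_rim spot 0.55 [ 0.5094 -0.208   0.0633] [365. 160.]
side pot_tall_rim tip 0.61 [ 0.5097 -0.2317  0.0787] [368. 149.]
0.58 [(141, np.int64(359), np.int64(368)), (145, np.int64(354), np.int64(377)), (149, np.int64(353), np.int64(379)), (153, np.int64(352), np.int64(379)), (157, np.int64(352), np.int64(378)), (161, np.int64(352), np.int64(377)), (165, np.int64(351), np.int64(375)), (169, np.int64(351), np.int64(374)), (173, np.int64(351), np.int64(373)), (177, np.int64(353), np.int64(371))] [array([361.60070177, 174.05636252]), array([367.27540626, 147.4836631 ])]
[-0.19931371  1.09180506  0.05316593] 0.8532982726667804
```

Upright and settled. I'll centre on it and grip firmly.

Emit:
{"fn": "send_rows", "kwargs": {
  "motion": [
    [0.002,0,0,0],
    [0.004,0,0,0],
    [0.004,0,0,0],
    [0.004,0,0,0]
  ]
}}

```text
time: 18.55
eef_pos: [0.5131, -0.2329, 0.0482]
tool_rot: [0.557, 0.83, -0.0, 0.0]
wrist_force: [0.1, -1.1, 0.8]
opening: 0.852
finger_force: 0.0
```

Emit:
{"fn": "send_rows", "kwargs": {
  "motion": [
    [0,0,0,0],
    [0,0,0,0],
    [0,0,0,0],
    [0,0,0,0],
    [0,0,0,0],
    [0,0,-0.003,0],
    [0,0,-0.01,0],
    [0,0,-0.02,0],
    [0,0,-0.035,0],
    [0,0,-0.055,0],
    [0,0,-0.075,0],
    [0,0,-0.09,0],
    [0,0,-0.1,0],
    [0,0,-0.1,0]
  ],
  "gripper": 0.05,
  "squeeze": 22
}}

```text
time: 19.95
eef_pos: [0.5136, -0.2333, 0.1498]
tool_rot: [0.557, 0.83, -0.0, 0.001]
wrist_force: [0.2, -0.1, -2.7]
opening: 0.7
finger_force: 22.0
```

```bash
python3 - <<'E'
from h import *
np.set_printoptions(suppress=True)
ims=[]
for n in('scene','side'):
    im,C,K=look(n,['pot_tall','pot_tall_rim']); u,v=proj(C,K,np.array([.505,-.23,.13])).astype(int); v=max(v,70);ims.append(cv2.resize(im[v-70:v+70,u-70:u+70],(400,400),interpolation=2))
cv2.imwrite('pics/f.png',np.hstack(ims)); s=get_state(); print(s['wrist_force'],s['finger_force'],s['opening'],s['eef_pos'],pose()[:2,:2])
E
```

```text
scene pot_tall spot 0.81 [ 0.5331 -0.2134  0.1416] [205. 135.]
scene pot_tall tip 0.91 [ 0.5134 -0.2347  0.1043] [204. 143.]
scene pot_tall_rim spot 0.97 [ 0.5372 -0.2125  0.1434] [205. 135.]
scene pot_tall_rim tip 0.68 [ 0.5169 -0.2339  0.1818] [200. 114.]
side pot_tall spot 0.8 [ 0.512  -0.2133  0.1606] [372. 122.]
side pot_tall spot 0.72 [0.7954 0.0355 0.086 ] [200. 187.]
side pot_tall tip 0.83 [ 0.5183 -0.2355  0.1009] [366. 139.]
side pot_tall_rim spot 0.61 [ 0.5076 -0.2098  0.1595] [373. 124.]
side pot_tall_rim tip 0.74 [0.4304 0.0032 0.0008] [374. 256.]
side pot_tall_rim tip 0.67 [ 0.511  -0.229   0.1792] [376. 111.]
[ 0.02995349 -0.76176036 -1.39409923] 21.967489396920428 0.7011870928675956 [ 0.51307975 -0.23298332  0.14797688] [[-0.3792642   0.92528835]
 [ 0.92528834  0.37926431]]
```

View pics/f.png

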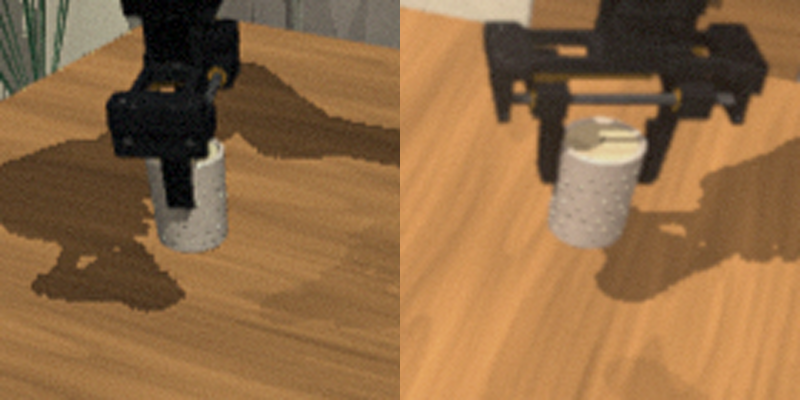

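The pot hangs upright in the fingers (crop centres (190,200) and (595,185)). Carrying it over the gap.

Emit:
{"fn": "send_rows", "kwargs": {
  "motion": [
    [0.008,0.0025,0,0.01],
    [0.024,0.0075,0,0.02],
    [0.048,0.015,0,0.04],
    [0.08,0.0246,0,0.06],
    [0.115,0.0354,0,0.09],
    [0.15,0.0462,0,0.12],
    [0.185,0.057,0,0.15],
    [0.22,0.0677,0,0.18],
    [0.255,0.0785,0,0.21],
    [0.29,0.0893,0,0.24],
    [0.325,0.1,0,0.26],
    [0.355,0.1093,0,0.28],
    [0.38,0.117,0,0.3],
    [0.398,0.1225,0,0.3],
    [0.409,0.126,0,0.3],
    [0.4135,0.1273,0,0.3],
    [0.4135,0.1273,0,0.3],
    [0.4135,0.1273,0,0.3]
  ]
}}

```text
time: 22.25
eef_pos: [0.4742, 0.1973, 0.1482]
tool_rot: [0.675, 0.738, -0.0, 0.0]
wrist_force: [0.4, -0.4, -3.0]
opening: 0.702
finger_force: 22.0
```

```bash
python3 - <<'E'
from h import *
np.set_printoptions(suppress=True)
ims=[]
for n in('scene','side','wrist'):
    im,C,K=look(n,['pot_tall','pot_tall_rim','pot_wide','pot_mid','tray'][:5 if n!='wrist' else 5]); 
    if n!='wrist': u,v=proj(C,K,np.array([.474,.2,.07])).astype(int); v=max(v,90);im=im[v-90:v+90,u-90:u+90]
    else: im=im[60:340,140:420]
    ims.append(cv2.resize(im,(266,266),interpolation=2) if 0 else cv2.resize(im,(400,400),interpolation=2))
cv2.imwrite('pics/g.png',np.hstack(ims[:2])); s=get_state(); print(s['wrist_force'],s['finger_force'],s['opening'],s['eef_pos'],pose()[:2,:2])
E
```

```text
scene pot_tall spot 0.9 [0.4989 0.1997 0.1398] [386. 170.]
scene pot_tall spot 0.73 [0.5135 0.2021 0.0171] [375. 219.]
scene pot_tall_rim spot 0.6 [0.501  0.1982 0.1345] [384. 172.]
scene pot_tall_rim tip 0.95 [0.4761 0.1969 0.1814] [390. 147.]
scene pot_wide spot 0.97 [0.4873 0.2724 0.0433] [412. 212.]
scene pot_wide tip 0.64 [0.4707 0.274  0.0111] [411. 219.]
scene pot_mid spot 0.9 [0.4975 0.1308 0.0557] [349. 194.]
scene pot_mid spot 0.35 [0.4875 0.2738 0.0467] [413. 211.]
scene pot_mid tip 0.8 [0.479  0.1304 0.0103] [348. 205.]
scene tray spot 0.96 [0.5145 0.2037 0.0167] [376. 220.]
scene tray tip 0.96 [0.4726 0.2032 0.004 ] [379. 214.]
side pot_tall spot 0.75 [0.4754 0.2147 0.1809] [331. 279.]
side pot_tall tip 0.85 [0.4752 0.1938 0.1037] [330. 298.]
side pot_tall_rim spot 0.81 [0.4691 0.2207 0.1756] [334. 287.]
side pot_tall_rim tip 0.8 [0.4727 0.1997 0.1777] [336. 273.]
side pot_wide spot 0.62 [0.471  0.2756 0.0447] [312. 364.]
side pot_wide tip 0.71 [0.4709 0.2711 0.0055] [311. 372.]
side pot_mid tip 0.26 [ 0.7758  0.1682 -0.002 ] [180. 265.]
side tray spot 0.74 [0.4578 0.2168 0.0076] [330. 344.]
side tray tip 0.95 [0.4717 0.2038 0.001 ] [323. 336.]
wrist pot_tall spot 0.71 [0.4707 0.2113 0.1787] [274. 286.]
wrist pot_tall tip 0.61 [0.4758 0.1955 0.101 ] [282. 247.]
wrist pot_tall_rim spot 0.66 [0.4736 0.2066 0.1768] [281. 296.]
wrist pot_tall_rim spot 0.46 [0.4601 0.2368 0.0131] [267. 155.]
wrist pot_tall_rim tip 0.75 [0.4747 0.1947 0.1812] [281. 330.]
wrist pot_wide spot 0.97 [0.4694 0.2762 0.0433] [283. 104.]
wrist pot_wide tip 0.89 [0.4708 0.2739 0.0076] [284. 108.]
wrist tray spot 0.71 [0.4619 0.2392 0.0167] [269. 153.]
wrist tray tip 0.73 [0.4739 0.2075 0.0005] [281. 188.]
[ 0.55943349  0.02325189 -1.92304599] 21.967535016301554 0.6970197348393721 [0.47410552 0.19786956 0.14821892] [[-0.08889863  0.99604068]
 [ 0.99604068  0.08889863]]
```

View pics/g.png

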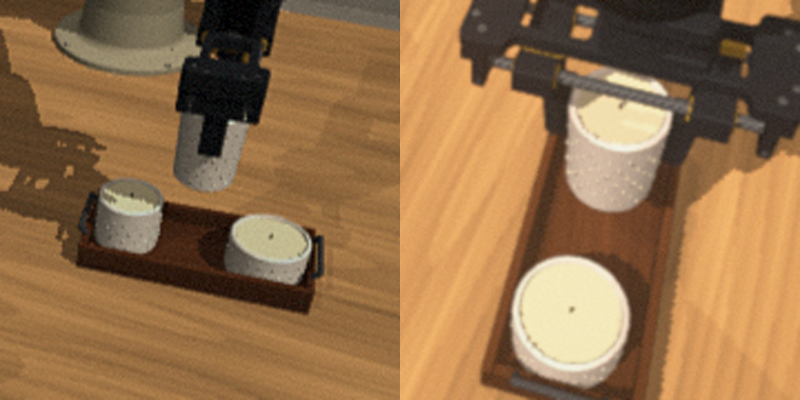

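Both neighbours are against their end walls (mid at about (130,215), wide at about (270,245) in the left crop). The tall pot hangs over the gap, so I'll lower it.

Emit:
{"fn": "send_rows", "kwargs": {
  "motion": [
    [0.001,0,0.008,0],
    [0.002,0,0.02,0],
    [0.002,0,0.032,0],
    [0.002,0,0.044,0],
    [0.002,0,0.053,0],
    [0.002,0,0.061,0],
    [0.002,0,0.068,0],
    [0.002,0,0.074,0],
    [0.002,0,0.079,0],
    [0.002,0,0.083,0],
    [0.002,0,0.085,0],
    [0.002,0,0.085,0]
  ]
}}

```text
time: 25.1
eef_pos: [0.4739, 0.1999, 0.0631]
tool_rot: [0.675, 0.738, -0.0, -0.0]
wrist_force: [-0.7, 0.5, -2.5]
opening: 0.7
finger_force: 22.0
```

Emit:
{"fn": "send_rows", "kwargs": {
  "motion": [
    [0,0,0.001,0],
    [0,0,0.002,0],
    [0,0,0.003,0],
    [0,0,0.004,0],
    [0,0,0.005,0],
    [0,0,0.006,0],
    [0,0,0.006,0]
  ]
}}

```text
time: 25.8
eef_pos: [0.4739, 0.1998, 0.0571]
tool_rot: [0.675, 0.738, -0.0, -0.0]
wrist_force: [0.2, -0.0, -2.5]
opening: 0.698
finger_force: 22.0
```

Emit:
{"fn": "send_rows", "kwargs": {
  "motion": [
    [0,0,0.0005,0],
    [0,0,0.001,0],
    [0,0,0.0015,0],
    [0,0,0.0015,0]
  ]
}}

```text
time: 26.2
eef_pos: [0.474, 0.1999, 0.0562]
tool_rot: [0.675, 0.738, 0.0, 0.0]
wrist_force: [-2.6, -1.6, 5.0]
opening: 0.698
finger_force: 21.8
```

Seated on the floor. Easing the grip, opening, then rising.

Emit:
{"fn": "send_rows", "kwargs": {
  "motion": [
    [0,0,0,0],
    [0,0,0,0],
    [0,0,0,0],
    [0,0,0,0]
  ],
  "squeeze": 5
}}

```text
time: 26.6
eef_pos: [0.4738, 0.1999, 0.056]
tool_rot: [0.675, 0.738, -0.0, -0.0]
wrist_force: [-3.0, -0.3, 5.4]
opening: 0.703
finger_force: 4.9
```

Emit:
{"fn": "send_rows", "kwargs": {
  "motion": [
    [0,0,0,0],
    [0,0,0,0],
    [0,0,0,0],
    [0,0,0,0],
    [0,0,0,0],
    [0,0,-0.01,0],
    [0,0,-0.03,0],
    [0,0,-0.06,0],
    [0,0,-0.09,0],
    [0,0,-0.12,0],
    [0.02,0,-0.15,0],
    [0.05,0,-0.17,0],
    [0.08,0,-0.18,0],
    [0.1,0,-0.18,0],
    [0.1,0,-0.18,0],
    [0.1,0,-0.18,0]
  ],
  "gripper": 0.084
}}

```text
time: 28.2
eef_pos: [0.4649, 0.2992, 0.2359]
tool_rot: [0.675, 0.738, -0.0, 0.0]
wrist_force: [0.1, -0.3, -0.7]
opening: 0.955
finger_force: 0.0
```

```bash
python3 - <<'E'
from h import *
np.set_printoptions(suppress=True)
ims=[]
for n in('scene','side','wrist'):
    im,C,K=look(n,['pot_tall','pot_tall_rim','pot_wide','pot_mid','tray']); 
    if n=='side': u,v=proj(C,K,np.array([.474,.2,.03])).astype(int); im=im[max(v-90,0):v+75,u-90:u+90]
    if n=='scene': u,v=proj(C,K,np.array([.474,.2,.03])).astype(int); im=im[max(v-70,0):v+70,u-70:u+70]
    ims.append(cv2.resize(im,(266 if n!='wrist' else 400,)*2,interpolation=2))
c=np.zeros((400,800,3),np.uint8); c[:266,:266]=ims[0]; c[:,400:]=ims[2]; 
cv2.imwrite('pics/h.png',np.hstack([cv2.resize(ims[0],(400,400)),cv2.resize(ims[2],(400,400))])); s=get_state(); print(s['wrist_force'],s['opening'],s['eef_pos'])
E
```

```text
scene pot_tall spot 0.75 [0.4942 0.2056 0.0716] [383. 196.]
scene pot_tall tip 0.77 [0.4716 0.2006 0.0096] [378. 211.]
scene pot_tall_rim spot 0.93 [0.4983 0.2021 0.072 ] [381. 196.]
scene pot_tall_rim tip 0.75 [0.4779 0.1977 0.0911] [383. 183.]
scene pot_wide spot 0.73 [0.4879 0.2723 0.0461] [412. 211.]
scene pot_wide tip 0.56 [0.4714 0.2734 0.011 ] [410. 219.]
scene pot_wide tip 0.36 [0.4729 0.2012 0.0125] [379. 211.]
scene pot_mid spot 0.89 [0.4995 0.1342 0.0573] [350. 194.]
scene pot_mid tip 0.77 [0.4785 0.1292 0.0096] [348. 205.]
scene tray spot 0.91 [0.5186 0.219  0.0235] [383. 221.]
scene tray tip 0.93 [0.4721 0.2029 0.0069] [379. 213.]
side pot_tall spot 0.56 [0.4748 0.2131 0.0871] [325. 314.]
side pot_tall tip 0.87 [0.4742 0.1953 0.0097] [324. 328.]
side pot_tall tip 0.32 [0.4718 0.2686 0.0037] [311. 371.]
side pot_tall_rim spot 0.61 [0.468  0.2165 0.087 ] [329. 317.]
side pot_tall_rim tip 0.84 [0.4715 0.1997 0.0827] [329. 309.]
side pot_wide spot 0.95 [0.4701 0.2772 0.0445] [312. 365.]
side pot_wide tip 0.66 [0.4713 0.2717 0.0089] [311. 371.]
side pot_wide tip 0.41 [ 0.47  
[... 240 characters left out ...]
 [331. 296.]
wrist pot_tall spot 0.59 [0.4721 0.2079 0.0847] [279. 292.]
wrist pot_tall tip 0.85 [0.4761 0.1985 0.0098] [282. 267.]
wrist pot_tall_rim spot 0.7 [0.4728 0.2073 0.0875] [280. 294.]
wrist pot_tall_rim tip 0.85 [0.4727 0.1966 0.0867] [278. 303.]
wrist pot_wide spot 0.62 [0.4711 0.2795 0.0453] [284. 208.]
wrist pot_wide tip 0.68 [0.4725 0.2748 0.0063] [285. 203.]
wrist pot_wide tip 0.63 [0.4816 0.1306 0.0083] [281. 317.]
wrist pot_mid spot 0.74 [0.4831 0.1474 0.0576] [284. 329.]
wrist pot_mid tip 0.61 [0.4802 0.1319 0.0089] [280. 316.]
wrist tray spot 0.71 [0.4518 0.2335 0.0196] [263. 240.]
[-0.07352999  0.64179885  0.60157774] 0.9535427049021072 [0.46502513 0.29946961 0.23569874]
```

View pics/h.png

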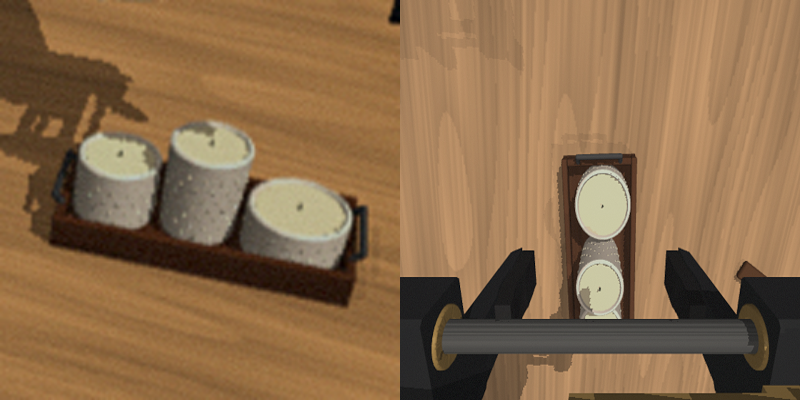

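The picture shows all three pots standing upright in the tray in a row, with the tall one in the middle at about (210,180), and the gripper clear of everything. Handing in.

```bash
python3 -c "
from cell import *
print(finish_job())"
```

```text
the job is handed in; nothing more can be done
None
```

The tall pot is upright in the middle of the tray, with the other two pots eased apart to the end walls. The gripper is clear, and the job is handed in at about 29 s; no verdict came back.

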